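# Square a glass test plate into the reader's corner

### The arm

A 6-joint arm with a two-finger parallel gripper is mounted at the origin on the work surface. World frame = base frame: x ahead of the robot, y to its left, z up, the work surface at z = 0. Lengths are in mm, angles in rad, forces in N, time in s.
With the tool pointing down it reaches from about 350 to 975 mm from the base axis. Payload 7.1 kg.
Tool frame: the origin (TCP) lies at the very end of the fingers, on their centre line; the grasp point (between the pads) lies 19 mm behind it (r.grip_point_offset is the distance from the TCP to the grasp point, in mm); z points along the fingers, y is the line along which they close (so a half turn about z gives the same grasp; the last joint's range is limited). The gripper opens to 88 mm and grips with 3 to 60 N. Pads are 20 mm wide; open, the fingers measure 115 mm over their backs; the gripper's body (75 mm by 178 mm) begins 61 mm behind the grasp point.
Start: joints at [1.113, 0.423, 1.63, -0, 1.089, -0.019], TCP at [265.501, 565.786, 194.675] pointing down, gripper open.
Joint ranges: [-3, 3], [-0.9, 2.11], [0.09, 2.58], [-1.31, 4.45], [0.11, 2.69], [-2.54, 2.54]. Speed limits (rad/s): [2.39, 2.39, 3.01, 3.14, 3.14, 3.14].

### API

Orientations are given as a rotation vector (axis times angle).
In Python, from station import monitor, read_camera, ticket, r gives the robot as it stands.
- The arm moves only by the tool apply_moves, never from a script. Its arguments are lists of equal length, an entry for each row: "xyz": the shift along the tool's x, y, z normalised to -1 to 1, where 1 is 300 mm, a list of three; "delta_rot": the turn, a rotation vector about the tool's x, y, z normalised to -1 to 1, where 1 is 2 pi rad, a list of three; "fingers": the closure, from 0 (fully open) to 1 (shut). A call has 1 to 20 rows; each row is the pose to reach, as a shift and turn from the pose commanded when the call began, along the tool's axes at that moment, turning the shorter way round; what a row does not reach only later rows make up. A row lasts 1/10 s, in which the tool goes at most 50 mm and 8.59 degrees, less where a joint would pass 70% of its speed; a pose out of reach is approached as far as the arm can. A call with a number of a shift or a turn outside -1 to 1 is refused whole. A call with a gripper value outside its range is refused whole. The fingers move at their own pace and stop on an object; "grip_force" is the grip in N (left out, the last holds). Time passes only in rows, so rows that repeat a pose let the fingers close. It gives the time, the measured TCP pose, the force, the opening and the grip force at its end, in the units of the state.
- monitor.sense(): the state, without advancing time (a new reading comes with each control period).
- read_camera(name): name is "scene" or "side" or "wrist"; returns a dict with "image" (480x640x3 uint8, blue, green, red), "K" (3x3 intrinsics, pixels), "position" and "attitude" of the camera in the world; the wrist camera has in their place "hand_eye" (4x4, takes a point from camera to tool coordinates, whose origin is the TCP and whose axes are the flange's). Camera axes: x right, y up, looking along -z (the intrinsics and any distortion apply to the point x, -y, -z); pixel columns grow to the right and rows downward; lengths in mm; the calibration is good to about 2 mm. A picture is of the moment at which its call begins: read the wrist's pose just before it. There is no depth.
- ticket.sign_off(): hands the job in; it is judged then, once.
The state is a dict: "time_s": time; "q": joint angles; "joint_velocities": joint speeds; "joint_efforts": joint torques, N m; "position": TCP position; "tcp_rot": TCP orientation; "force": force on the tool from outside, world axes, zero at the start; "moment": the same for the moment, N m; "opening": finger opening in mm; "grip_force": force on a finger pad.
Only numpy, scipy, OpenCV 4.12 (cv2) and the standard library are available. Lean on these libraries where they do the work, as an engineer would, in place of code of your own. Each camera call takes 0.05 s, during which the arm holds its last target. There are 200 camera calls.

### The job

Take the orange-handled, rubber-tipped pusher from the tool stand and, keeping your fingers off the glass, gently nudge the glass plate flat across the reader's window into the square corner of its two metal stops. Press it lightly and steadily home with the rubber tip (the clipped corner is the best place) so that both edges bear on their stops at the same time for a moment, leave it there touching both, and put the pusher back upright in the stand, fully down. Glass chips easily, so feel your way, and disturb nothing else.

Things in the scene. Friction and masses are not known exactly. Their poses are not given: they have to be found in the camera images.
- reader: Plate reader, fixed: cream housing 240 (x) x 280 (y) x 50 mm high. Origin: centre of its underside, on the bench. Its flat, level top with a dark window is 50 mm above the bench; x points to its far stop, y to its left stop. It stands in a different place and turned differently each time.
- stop_far: Bright metal stop bar screwed to the reader's top, 12 (x) x 190 (y) x 9 mm high, axes as the reader's. Origin: centre of its underside. Its inner face is its -x face, 6 mm from the origin, at x = +85 mm in the reader's frame.
- stop_left: Bright metal stop bar screwed to the reader's top, 172 (x) x 12 (y) x 9 mm high, axes as the reader's. Origin: centre of its underside. Its inner face is its -y face, 6 mm from the origin, at y = +105 mm in the reader's frame.
- corner (a point): Where the two stops' inner faces meet, 3 mm above the reader's top; at (85, 105, 53) mm in the reader's frame.
- plate: Glass plate, printed rings, 80 (x) x 120 (y) x 6 mm, 115-190 g. Origin: centre of its underside. Its +x edge goes to the far stop, +y edge to the left stop; the -x, -y corner is clipped at 45 degrees (16 mm). It slides easily (friction 0.3; rubber on it 0.6). A push of 3 to 4 N towards each stop at once seats it; over 10 N from tool or stop chips it. Contact is stiff: a mm is several N.
- plate_corner (a point): The plate's +x, +y corner (40, 60 mm from its centre), half-way up: the one that goes into the square corner.
- plate_clip (a point): Middle of the clipped edge, half-way up the plate, at (-32, -52) mm from its centre; the edge faces the plate's (-x, -y) diagonal.
- stand: Blue tool stand, fixed, 136 (x) x 56 (y) x 52 mm high, origin at the centre of its underside. Three upright through holes of 22 mm diameter with a 2 mm chamfer, at x = -40, 0 and +40 mm. The pusher is in one of the two outer holes, a spatula in the other.
- pusher_grip (a point): Centre of the orange handle, 14 x 14 mm square (faces along its x, y), 46 mm long along its z (up). 23 mm below this point is a 32 mm flange, 4 mm thick, that rests on the stand; below it a thin shank and a rubber tip, 10 mm wide, 12 mm long, ending 69 mm below this point. The shank is bent: the tip is up to 4 mm off the handle's line, any way. In a hole this point is 79 mm above the bench.
- spatula_grip (a point): Centre of the white handle of a spatula of the same shape and height as the pusher, in the other outer hole of the stand. Not needed.
- spare_plate: A second glass plate of the same size, lying on the bench. Not needed.
- carton: Small upright carton, 40 x 62 x 88 mm, origin under its centre.
- tape: Red reel of tape lying flat, 60 mm in diameter, 20 mm high, origin under its centre.
- tray: Lilac tray with blood tubes, about 210 x 290 x 65 mm, origin under its centre.
Things that resemble listed ones, but are neither listed nor needed, are in the scene too. What is shaped like the part that bears pusher_grip but blue or green is not meant.

How it is judged (in metres and radians):
On the way:
1. with the pusher, the plate is pressed against both stops at once (more than 1.5 N on each, for 0.2 s) (contact force between plate and stop_far above 1.5 N and contact force between plate and stop_left above 1.5 N and contact force between pusher and plate above 1.5 N), for 0.2 s.
At the end, for the whole second after the job is handed in: The plate lies flat on the reader, its corner within 1.5 mm of both stops and square to them within 0.02 rad, at rest; the pusher stands upright (within 0.08 rad) in a hole of the stand with its flange down on it (within 3 mm) (x of plate_corner in the frame of corner above -0.0015 m and y of plate_corner in the frame of corner above -0.0015 m and angle between the x axis of plate and the x axis of reader, either way round below 0.02 rad and angle between plate's own z axis and vertical below 0.03 rad and height (world z) of plate below 0.053 m and linear speed of plate below 0.005 m/s and z of pusher_grip in the frame of stand between 0.076 and 0.082 m and y of pusher_grip in the frame of stand between -0.012 and 0.012 m and x of pusher_grip in the frame of stand between -0.052 and 0.052 m and angle between pusher_grip's own z axis and vertical below 0.08 rad); the robot touches nothing.
It fails at once if the plate is pushed with more than 10 N (by the pusher or by a stop) (contact force between pusher and plate above 10 N or contact force between plate and stop_far above 10 N or contact force between plate and stop_left above 10 N).
It fails at once if the robot itself touches the plate (contact force between any of the fingers, the arm and plate above 0.3 N).
It fails at once if the plate is tipped or lifted off the window (angle between plate's own z axis and vertical above 0.08 rad or height (world z) of plate above 0.056 m).
It fails at once if the spatula, spare plate, carton, tape or tray is moved by more than 15 mm (distance of any of spatula_grip, spare_plate, carton, tape, tray from where it was at the start of the episode above 0.015 m).
It also fails if it takes over 72 s, if anything falls off the work surface, if the arm or the gripper's body presses on something with over 40 N, if the wrist force passes 120 N, or if a joint passes its speed limit or range.

## Working session

There is one attempt and no reset: what is moved stays moved. The work goes in short steps, Python scripts to look and compute and a tool call to move; the robot and the scene stay as the last step left them, time stands still between calls to the robot, and variables do not carry over. Pictures are saved under pics/ and viewed, at most 10 in all, crops included, and the job is handed in when it is done.

Besides the shell and the picture viewer there is one more tool, called as name(argument=value, ...) on one line, values as JSON. apply_moves: Moves the arm, as the interface text tells. Scaled input: -1 to 1 covers 300 mm each way for a shift and 2 pi rad each way for a turn. Its arguments: {"type":"object","properties":{"xyz":{"type":"array"},"delta_rot":{"type":"array"},"fingers":{"type":"array"},"grip_force":{"type":"number"}},"required":["xyz","delta_rot","fingers"]}

```bash
ls; mkdir -p pics; cat > h.py <<'E'
import numpy as np,cv2
from scipy.spatial.transform import Rotation as R
from station import monitor, read_camera, ticket, r
def grab(name,fn=None):
    s=monitor.sense(); c=read_camera(name)
    if fn: cv2.imwrite(fn,c["image"])
    if "hand_eye" in c:
        T=np.eye(4);T[:3,:3]=R.from_rotvec(s["tcp_rot"]).as_matrix();T[:3,3]=s["position"]
        c["T"]=T@np.array(c["hand_eye"])
    else:
        T=np.eye(4);a=np.array(c["attitude"],float)
        T[:3,:3]=a if a.shape==(3,3) else R.from_rotvec(a).as_matrix()
        T[:3,3]=c["position"];c["T"]=T
    return c
def ray(c,uv):
    uv=np.atleast_2d(np.array(uv,float)); K=np.array(c["K"])
    d=c.get("distortion"); p=cv2.undistortPoints(uv[:,None],K,None if d is None else np.array(d))[:,0]
    v=np.c_[p[:,0],-p[:,1],-np.ones(len(p))]@c["T"][:3,:3].T
    return c["T"][:3,3],v
def onz(c,uv,z):
    o,v=ray(c,uv); return o+v*((z-o[2])/v[:,2])[:,None]
def proj(c,P):
    P=np.atleast_2d(P); q=(P-c["T"][:3,3])@c["T"][:3,:3]; q=q*[1,-1,-1]; K=np.array(c["K"])
    q=q@K.T; return q[:,:2]/q[:,2:]
E
python3 - <<'E'
from h import *
print(monitor.sense())
for n in("scene","side","wrist"):
    c=grab(n,f"pics/{n}0.png"); print(n,{k:v for k,v in c.items() if k!="image"})
E
```

```text
pics
{'time_s': 0.0, 'q': array([ 1.11300329e+00,  4.23834002e-01,  1.63069536e+00, -4.04121176e-05,
        1.08860517e+00, -1.89871171e-02]), 'joint_velocities': array([ 0.00085663, -0.00111224,  0.00238264,  0.00089411, -0.00066508,
        0.00062629]), 'joint_efforts': array([-1.73553963e-03, -5.44625509e+01, -2.73664248e+01,  6.42806897e-02,
        2.26630789e-02, -1.41022260e-04]), 'position': array([265.2487162 , 565.2516854 , 193.90390012]), 'tcp_rot': array([-6.83657375e-01, -3.06596515e+00,  2.36650768e-03]), 'force': array([-0.05829117,  0.30706369,  1.40446596]), 'moment': array([-0.01141041,  0.00118589, -0.04904867]), 'grip_force': 0.0, 'opening': 87.93124192928035}
scene {'K': array([[465.19612012,   0.        , 321.49159385],
       [  0.        , 465.19612012, 238.75865498],
       [  0.        ,   0.        ,   1.        ]]), 'position': array([1275.3928389 ,   29.78960486, 1240.23834097]), 'attitude': array([0.45212803, 0.43263726, 1.49419194]), 'T': array([[ 3.26009225e-02, -8.43060159e-01,  5.36830279e-01,
         1.27539284e+03],
       [ 9.99462884e-01,  2.5
[... 1037 characters left out ...]
'hand_eye': array([[-9.81583930e-04,  9.57032455e-01,  2.89979164e-01,
         7.93985423e+01],
       [ 9.99999500e-01,  8.83965397e-04,  4.67619340e-04,
        -2.97975858e-01],
       [ 1.91195339e-04,  2.89979478e-01, -9.57032845e-01,
        -1.91052154e+02],
       [ 0.00000000e+00,  0.00000000e+00,  0.00000000e+00,
         1.00000000e+00]]), 'T': array([[ 4.25770166e-01, -8.66153526e-01, -2.61720910e-01,
         1.93391721e+02],
       [ 9.04830053e-01,  4.07080665e-01,  1.24771415e-01,
         5.99011512e+02],
       [-1.52967920e-03, -2.89936891e-01,  9.57044544e-01,
         3.85058747e+02],
       [ 0.00000000e+00,  0.00000000e+00,  0.00000000e+00,
         1.00000000e+00]])}
```

View pics/scene0.png

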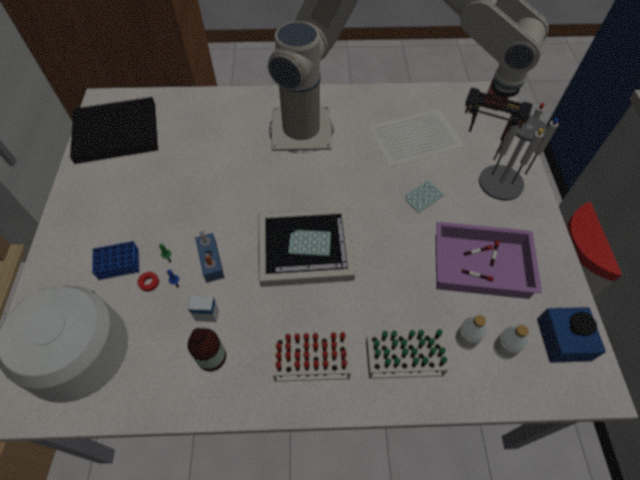

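View pics/side0.png

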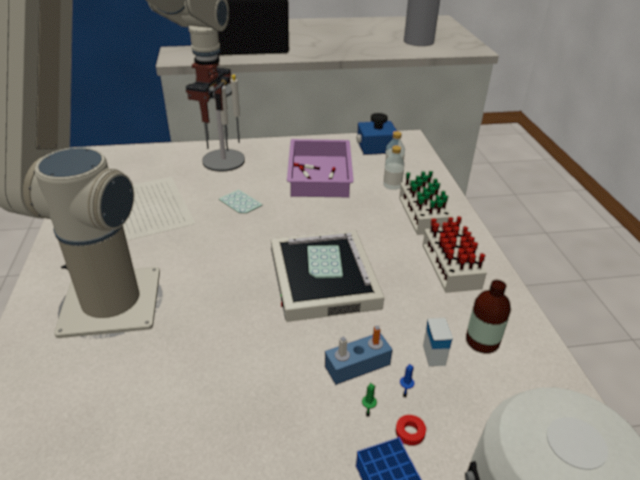

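The scene shows the reader at about (305,248), with bright stops along its lower and right edges. The plate is at (311,242) and the stand at (208,257), with the orange pusher in its lower hole (208,258). In the side view the pusher is at (377,335) and the spatula at (342,348).

```bash
python3 - <<'E'
from h import *
c=grab("scene");s=grab("side")
print("orange scene~",onz(c,[[208,258]],79),onz(c,[[203,240]],79))
print("side",onz(s,[[377,335],[342,348]],79))
def hsv(c): return cv2.cvtColor(c["image"],cv2.COLOR_BGR2HSV)
for n,k in(("scene",c),("side",s)):
    h=hsv(k); m=cv2.inRange(h,(4,110,80),(16,255,255))
    num,l,st,ce=cv2.connectedComponentsWithStats(m)
    print(n,[(st[i].tolist(),ce[i].round(1).tolist()) for i in range(1,num) if st[i][4]>15])
print("reader corners scene",onz(c,[[260,213],[350,211],[354,277],[259,281]],50).round(1))
print("reader side",onz(s,[[271,238],[355,233],[380,295],[288,310]],50).round(1))
print("plate scene",onz(c,[[291,230],[331,231],[331,255],[288,252]],56).round(1))
E
```

```text
orange scene~ [[ 592.01679298 -271.17774816   79.        ]] [[ 529.97822175 -291.94635537   79.        ]]
side [[ 603.23698661 -270.12171109   79.        ]
 [ 522.50416235 -295.65984038   79.        ]]
scene []
side [([482, 112, 158, 129, 1876], [566.9, 165.6]), ([373, 328, 7, 16, 86], [375.8, 336.0])]
reader corners scene [[ 416.  -131.6   50. ]
 [ 416.8  151.7   50. ]
 [ 651.4  147.9   50. ]
 [ 655.8 -125.2   50. ]]
reader side [[ 409.4  141.1   50. ]
 [ 640.6  134.4   50. ]
 [ 649.3 -119.1   50. ]
 [ 425.9 -140.1   50. ]]
plate scene [[487.1 -33.7  56. ]
 [494.5  88.2  56. ]
 [579.3  84.5  56. ]
 [565.1 -42.4  56. ]]
```

apply_moves(xyz=[[-0.867,-0.605,-0.175],[-0.867,-0.605,-0.175],[-0.867,-0.605,-0.175],[-0.867,-0.605,-0.175],[-0.867,-0.605,-0.175],[-0.867,-0.605,-0.175],[-0.867,-0.605,-0.175],[-0.867,-0.605,-0.175],[-0.867,-0.605,-0.175],[-0.867,-0.605,-0.175],[-0.867,-0.605,-0.175],[-0.867,-0.605,-0.175],[-0.867,-0.605,-0.175],[-0.867,-0.605,-0.175],[-0.867,-0.605,-0.175],[-0.867,-0.605,-0.175],[-0.867,-0.605,-0.175],[-0.867,-0.605,-0.175],[-0.867,-0.605,-0.175],[-0.867,-0.605,-0.175]], delta_rot=[[0,0,0],[0,0,0],[0,0,0],[0,0,0.38],[0,0,0.38],[0,0,0.38],[0,0,0.38],[0,0,0.38],[0,0,0.38],[0,0,0.38],[0,0,0.38],[0,0,0.38],[0,0,0.38],[0,0,0.38],[0,0,0.38],[0,0,0.38],[0,0,0.38],[0,0,0.38],[0,0,0.38],[0,0,0.38]], fingers=[0,0,0,0,0,0,0,0,0,0,0,0,0,0,0,0,0,0,0,0])

```text
time_s: 2.25
position: [423.8, 290.9, 247.1]
tcp_rot: [3.103, 0.491, -0.0]
force: [-0.3, -1.1, -0.6]
opening: 87.5
grip_force: 0.0
```

apply_moves(xyz=[[0.2,1.0,-0.17],[0.2,1.0,-0.17],[0.2,1.0,-0.17],[0.2,1.0,-0.17],[0.2,1.0,-0.17],[0.2,1.0,-0.17],[0.2,1.0,-0.17],[0.2,1.0,-0.17],[0.2,1.0,-0.17],[0.2,1.0,-0.17]], delta_rot=[[0,0,0],[0,0,0],[0,0,0],[0,0,0],[0,0,0],[0,0,0],[0,0,0],[0,0,0],[0,0,0],[0,0,0]], fingers=[0,0,0,0,0,0,0,0,0,0])

```text
time_s: 3.25
position: [572.9, 25.8, 297.7]
tcp_rot: [-3.102, -0.497, 0.002]
force: [-0.2, -0.0, -0.2]
opening: 87.4
grip_force: 0.0
```

```bash
python3 - <<'E'
from h import *
c=grab("wrist","pics/w1.png"); s=monitor.sense(); print(s["time_s"],s["position"],s["tcp_rot"],s["force"]); np.save("w1T.npy",c["T"])
E
```

```text
3.3 [573.02114971  25.82998104 297.85464436] [-3.10165992e+00 -4.97055500e-01  1.33017321e-03] [-0.62570593 -0.58973224 -1.05318952]
```

View pics/w1.png

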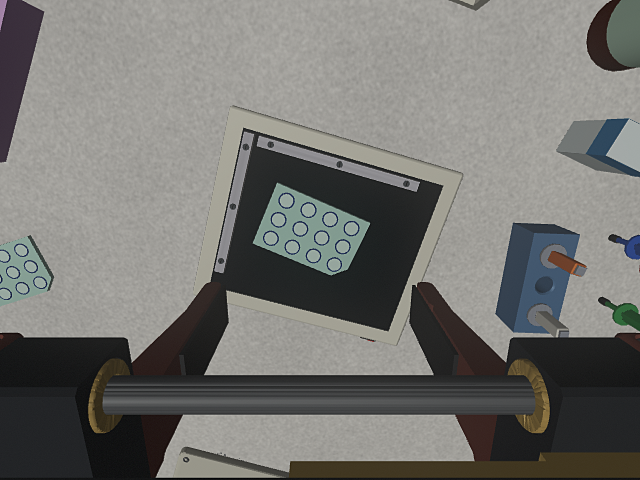

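The wrist view shows the reader with its stops' inner edges at about (258,148)-(415,192) and (254,133)-(224,272). The plate is centred at (312,229), with its clip at (340,272). The stand is at (540,278), with the orange pusher at (565,261) and the spatula at (547,320).

```bash
cat > meas.py <<'E'
from h import *
def rect(c,m,z,roi,minA):
    k=np.zeros_like(m);x0,y0,x1,y1=roi;k[y0:y1,x0:x1]=m[y0:y1,x0:x1]
    out=[]
    for q in cv2.findContours(k,cv2.RETR_EXTERNAL,cv2.CHAIN_APPROX_NONE)[0]:
        if cv2.contourArea(q)<minA: continue
        P=onz(c,q[:,0,:].astype(float),z)[:,:2].astype(np.float32)
        ce,sz,a=cv2.minAreaRect(P)
        out.append((ce,sz,a,cv2.boundingRect(q)))
    return out
E
python3 - <<'E'
from meas import *
c=grab("wrist"); im=c["image"]; h=cv2.cvtColor(im,cv2.COLOR_BGR2HSV)
for n,p in dict(bar=(330,158),bar2=(235,180),win=(380,230),house=(440,200),plate=(293,222),orange=(568,262),stand=(515,300),bench=(150,150)).items(): print(n,im[p[1],p[0]],h[p[1],p[0]])
pl=cv2.inRange(h,(70,25,90),(100,255,255))
pl=cv2.morphologyEx(pl,cv2.MORPH_CLOSE,np.ones((9,9)))
print("plate",rect(c,pl,56,(230,150,400,300),500))
o=cv2.inRange(h,(4,110,80),(16,255,255)); 
n,l,st,ce=cv2.connectedComponentsWithStats(o)
for i in range(1,n):
    if st[i][4]>40: print("orange",st[i],ce[i],onz(c,[ce[i]],79))
b=cv2.inRange(h,(0,0,95),(180,255,255))
win=cv2.inRange(h,(0,0,0),(180,255,70))
print("win",rect(c,win,50,(200,100,470,345),3000))
st=cv2.inRange(h,(100,80,60),(120,255,255))
print("stand",rect(c,st,52,(480,200,590,345),800))
cv2.imwrite("pics/w1z.png",cv2.resize(im[95:345,190:470],None,fx=2.2,fy=2.2,interpolation=cv2.INTER_CUBIC))
E
```

```text
bar [145 140 142] [132   9 145]
bar2 [143 140 141] [130   5 143]
win [33 34 31] [80 23 34]
house [149 161 163] [ 26  22 163]
plate [147 159 134] [ 76  40 159]
orange [ 43  63 108] [  9 153 108]
stand [79 64 53] [107  84  79]
bench [150 155 156] [ 25  10 156]
plate [((532.9118041992188, 22.172443389892578), (120.19589233398438, 80.57820129394531), 84.49159240722656, (253, 183, 117, 93))]
orange [548 251  38  26 365] [563.4109589  262.40273973] [[ 597.09912736 -268.20288417   79.        ]]
win [((486.1438903808594, 10.60791015625), (287.3697814941406, 250.47604370117188), 2.40468430519104, (200, 128, 243, 217))]
stand [((559.9639892578125, -266.5003356933594), (145.565185546875, 83.31328582763672), 15.943644523620605, (496, 224, 83, 109))]
```

View pics/w1z.png

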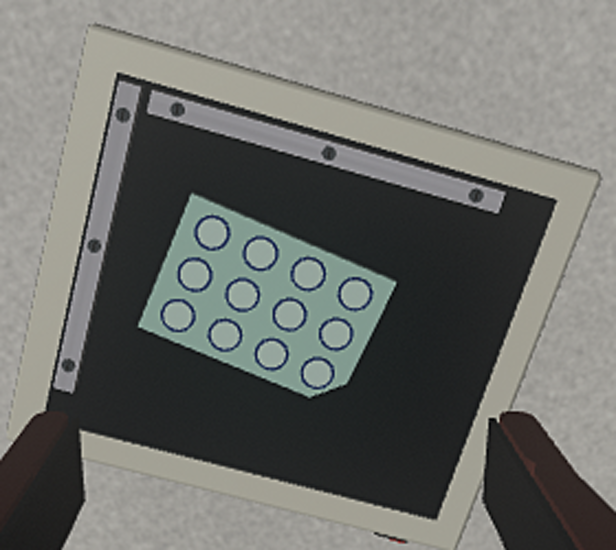

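```bash
python3 - <<'E'
from meas import *
c=grab("wrist"); im=c["image"]; h=cv2.cvtColor(im,cv2.COLOR_BGR2HSV)
d=im.astype(int); m=((d[...,0]>95)&(d[...,0]-d[...,1]>=0)&(abs(d[...,0]-d[...,2])<20)).astype(np.uint8)*255
m=cv2.morphologyEx(m,cv2.MORPH_CLOSE,np.ones((5,5)));m=cv2.morphologyEx(m,cv2.MORPH_OPEN,np.ones((3,3)))
R_=rect(c,m,59,(205,125,425,280),400)
for q in R_: print("bar",q)
# reader frame from hand-read inner edges (top edge, z=59)
def w(x,y): return (x/2.2+190,y/2.2+95)
A=onz(c,[w(149,115),w(500,213),w(141,87),w(73,392)],59)[:,:2]
for a,b in((A[0],A[1]),(A[2],A[3])): print(a,b,np.degrees(np.arctan2(*(a-b)[::-1])),np.linalg.norm(a-b))
# flanges: light circles
print("flange p",onz(c,[[553,256],[539,320]],56))
E
```

```text
bar ((620.794921875, 16.544143676757812), (11.750618934631348, 189.65382385253906), 2.413414478302002, (257, 137, 162, 55))
bar ((536.3695068359375, 119.23869323730469), (171.64076232910156, 11.489190101623535), 2.4321188926696777, (215, 133, 39, 140))
[610.18857517 108.93739405] [619.45336191 -80.17272314] 92.80476317576267 189.33692903817584
[622.1470622  116.42263684] [451.09041427 109.27315542] 2.3933406553948386 171.2059925554649
flange p [[ 597.86446362 -270.05510131   56.        ]
 [ 513.85984804 -295.26416551   56.        ]]
```

apply_moves(xyz=[[-0.23,0.961,0.4],[-0.23,0.961,0.4],[-0.23,0.961,0.4],[-0.23,0.961,0.4],[-0.23,0.961,0.4],[-0.23,0.961,0.4],[-0.23,0.961,0.4],[-0.23,0.961,0.4],[-0.23,0.961,0.4],[-0.23,0.961,0.4]], delta_rot=[[0,0,0.005],[0,0,0.005],[0,0,0.005],[0,0,0.005],[0,0,0.005],[0,0,0.005],[0,0,0.005],[0,0,0.005],[0,0,0.005],[0,0,0.005]], fingers=[0,0,0,0,0,0,0,0,0,0])

```text
time_s: 4.4
position: [598.2, -269.5, 179.1]
tcp_rot: [3.109, 0.447, 0.001]
force: [-0.5, -0.3, 0.4]
opening: 87.8
grip_force: 0.0
```

```bash
python3 - <<'E'
from h import *
c=grab("wrist","pics/w2.png"); s=monitor.sense(); print(s["time_s"],s["position"],s["tcp_rot"],s["force"])
print(proj(c,s["position"]))
E
```

```text
4.45 [ 598.25678624 -269.45622443  179.20868552] [3.10920326e+00 4.47288165e-01 1.67044541e-03] [-0.51027199 -0.07992701  0.25903949]
[[317.83012416 280.20559302]]
```

View pics/w2.png

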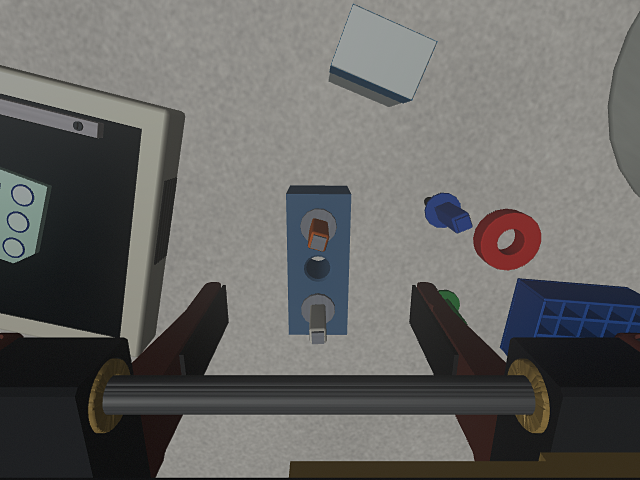

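This is the closer view: the pusher's flange is at (319,226), its orange handle top at (317,242) and the spatula at (318,330). The stand's top runs from (288,193) to (348,334) and is square to the tool.

```bash
python3 - <<'E'
from meas import *
c=grab("wrist"); im=c["image"]; h=cv2.cvtColor(im,cv2.COLOR_BGR2HSV); s=monitor.sense()
o=cv2.inRange(h,(3,90,50),(18,255,255))
q=max(cv2.findContours(o,cv2.RETR_EXTERNAL,cv2.CHAIN_APPROX_NONE)[0],key=cv2.contourArea)
print(cv2.boundingRect(q),cv2.minAreaRect(q))
print("centroid@79",onz(c,[np.mean(np.argwhere(o[200:260,290:350])[:,::-1]+[290,200],0)],79), "top@102",onz(c,[[317,242]],102),"flange@56",onz(c,[[319,227]],56),"spatula fl",onz(c,[[318,311]],56))
print("hole",onz(c,[[317,267.]],52))
print("stand corners",onz(c,[[287.5,194],[350,194],[347,334],[289,334]],52).round(1))
cv2.imwrite("pics/w2z.png",cv2.resize(im[180:345,275:365],None,fx=4,fy=4,interpolation=cv2.INTER_CUBIC))
E
```

```text
(458, 415, 39, 47) ((477.0, 438.0), (46.0, 38.0), 90.0)
centroid@79 [[ 599.80602563 -269.14790018   79.        ]] top@102 [[ 597.10955109 -269.13904626  102.        ]] flange@56 [[ 597.45783693 -270.73642671   56.        ]] spatula fl [[ 519.61650607 -292.58580421   56.        ]]
hole [[ 559.91036651 -279.8576189    52.        ]]
stand corners [[ 616.9 -236.8   52. ]
 [ 632.  -288.4   52. ]
 [ 502.  -326.9   52. ]
 [ 486.3 -273.2   52. ]]
```

View pics/w2z.png

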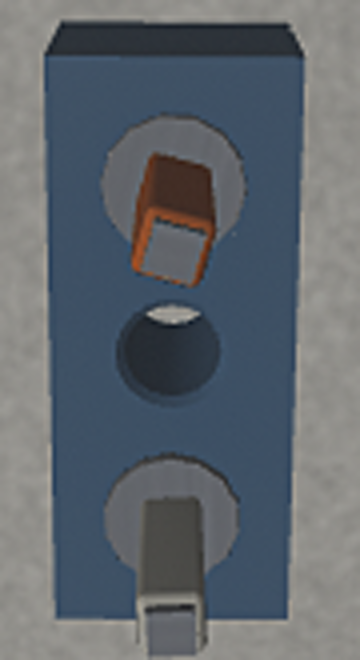

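The handle is turned about 14° clockwise from the stand, so I'll turn the gripper to match before descending.

apply_moves(xyz=[[-0.0037,0.001,0.1],[-0.0037,0.001,0.2],[-0.0037,0.001,0.3],[-0.0037,0.001,0.37],[-0.0037,0.001,0.397],[-0.0037,0.001,0.397],[-0.0037,0.001,0.397],[-0.0037,0.001,0.397],[-0.0037,0.001,0.397],[-0.0037,0.001,0.397],[-0.0037,0.001,0.397],[-0.0037,0.001,0.397],[-0.0037,0.001,0.397],[-0.0037,0.001,0.397],[-0.0037,0.001,0.397],[-0.0037,0.001,0.397]], delta_rot=[[0,0,0.04],[0,0,0.04],[0,0,0.04],[0,0,0.04],[0,0,0.04],[0,0,0.04],[0,0,0.04],[0,0,0.04],[0,0,0.04],[0,0,0.04],[0,0,0.04],[0,0,0.04],[0,0,0.04],[0,0,0.04],[0,0,0.04],[0,0,0.04]], fingers=[0,0,0,0,0,0,1,1,1,1,1,1,1,1,1,1], grip_force=30)

```text
time_s: 6.1
position: [596.6, -271.7, 59.0]
tcp_rot: [-3.141, -0.051, 0.0]
force: [0.6, -0.4, -0.3]
opening: 13.5
grip_force: 29.9
```

apply_moves(xyz=[[0,0,-0.05],[0,0,-0.12],[0,0,-0.2],[0,0,-0.28],[0,0,-0.3],[0,0,-0.3],[0,0,-0.3]], delta_rot=[[0,0,0],[0,0,0],[0,0,0],[0,0,0],[0,0,0],[0,0,0],[0,0,0]], fingers=[1,1,1,1,1,1,1], grip_force=60)

```text
time_s: 6.8
position: [596.1, -271.5, 148.4]
tcp_rot: [-3.141, -0.051, 0.002]
force: [-1.1, -1.0, -0.5]
opening: 13.3
grip_force: 59.9
```

```bash
python3 - <<'E'
from meas import *
s=monitor.sense(); print(s["time_s"],s["position"],s["tcp_rot"],s["force"],s["grip_force"],s["opening"])
T=R.from_rotvec(s["tcp_rot"]).as_matrix(); tip=s["position"]+T@[0,0,44]
ims=[]
for n in("scene","side","wrist"):
    c=grab(n); p=proj(c,tip)[0]; print(n,p, proj(c,tip+[10,0,0])[0]-p,proj(c,tip+[0,10,0])[0]-p)
    x,y=p.astype(int); k=25 if n!="wrist" else 45
    w=np.zeros((2*k,2*k,3),np.uint8); sub=c["image"][max(0,y-k):y+k,max(0,x-k):x+k]; w[:sub.shape[0],:sub.shape[1]]=sub
    print("origin",x-k,y-k); ims.append(cv2.resize(w,(260,260),interpolation=cv2.INTER_CUBIC))
cv2.imwrite("pics/tip.png",np.hstack(ims))
E
```

```text
6.8 [ 596.06914761 -271.48134148  148.35845486] [-3.14069805e+00 -5.09775557e-02  1.67300013e-03] [-1.13070704 -1.04189966 -0.49695356] 59.9398273229599 13.26408765903563
scene [205.94652549 254.72647668] [-0.35738125  3.05628023] [ 3.54860718 -0.09327785]
origin 180 229
side [374.785622   327.47025626] [ 4.63260175 -0.47272598] [-1.09163239 -3.42877199]
origin 349 302
wrist [318.18820689 254.85285875] [  0.4757234  -14.42277889] [-15.05240092  -0.45069964]
origin 273 209
```

View pics/tip.png

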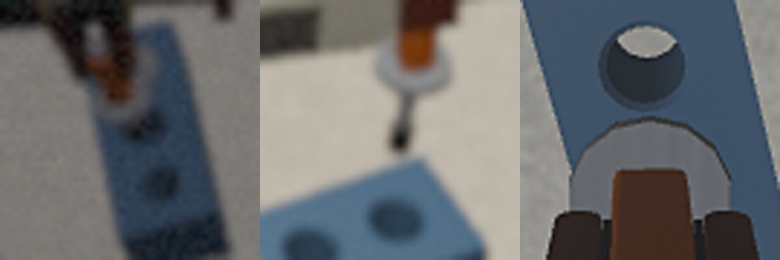

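The side crop shows the black rubber tip at about (376,328), below the flange at (379,314). The tip is hidden in the other two views. I'll measure its offset numerically against the flange.

```bash
python3 - <<'E'
from meas import *
s=monitor.sense(); T=R.from_rotvec(s["tcp_rot"]).as_matrix(); p=s["position"]
acc=np.mean([grab("side")["image"].astype(float) for _ in range(6)],0); c=grab("side")
f=lambda x,y,z: proj(c,p+T@[x,y,z])[0].round(2)
print("pred tip",f(0,0,44),"tip end",f(0,0,50),"tip top",f(0,0,38),"flange top",f(0,0,4),"flange bot",f(0,0,8),"flange edges",f(16,0,6),f(-16,0,6), "handle",f(0,0,-8))
g=acc.mean(2)
for y in range(308,336): print(y,g[y,364:394].astype(int).tolist())
cc=grab("wrist"); h=proj(cc,p+T@[16,0,4]),proj(cc,p+T@[16,0,8]); print("wrist flange fwd edge pred",h,cc["image"][240:262,318].mean(1).astype(int))
E
```

```text
pred tip [374.64 327.65] tip end [374.41 329.64] tip top [374.87 325.65] flange top [376.21 314.06] flange bot [376.05 315.45] flange edges [383.61 313.84] [368.61 315.67] handle [376.69 309.87]
308 [109, 109, 110, 109, 109, 109, 108, 109, 111, 115, 113, 94, 68, 54, 53, 53, 53, 54, 80, 125, 160, 175, 178, 180, 181, 181, 180, 180, 181, 181]
309 [108, 109, 108, 108, 109, 109, 110, 112, 118, 124, 122, 103, 76, 62, 60, 61, 57, 62, 92, 137, 169, 181, 183, 183, 183, 182, 181, 181, 181, 181]
310 [110, 113, 113, 114, 117, 123, 125, 126, 130, 135, 129, 106, 77, 63, 61, 62, 59, 64, 93, 135, 164, 177, 181, 182, 182, 182, 182, 182, 182, 182]
311 [130, 134, 136, 137, 143, 152, 153, 147, 142, 140, 131, 107, 78, 62, 61, 61, 59, 64, 91, 128, 153, 168, 177, 180, 182, 182, 182, 182, 182, 182]
312 [160, 164, 165, 165, 168, 173, 170, 158, 146, 142, 134, 111, 82, 63, 59, 59, 58, 66, 93, 125, 144, 158, 172, 179, 181, 181, 181, 181, 181, 181]
313 [179, 181, 180, 179, 179, 179, 173, 157, 145, 143, 137, 119, 91, 67, 61, 59, 60, 70, 97, 126, 140, 152, 167, 178, 181, 181, 180, 180, 180, 179]
314 [182, 183, 183
[... 2860 characters left out ...]
83, 183, 183, 182, 181, 180, 179, 178]
333 [180, 180, 180, 181, 180, 179, 179, 175, 169, 163, 154, 142, 132, 127, 121, 118, 130, 154, 172, 179, 181, 181, 183, 183, 182, 182, 181, 180, 178, 178]
334 [180, 180, 180, 179, 176, 171, 166, 159, 149, 139, 130, 121, 116, 113, 109, 109, 116, 137, 160, 174, 180, 182, 183, 182, 182, 182, 182, 181, 179, 179]
335 [178, 176, 173, 168, 160, 150, 142, 133, 123, 117, 112, 110, 109, 109, 109, 108, 110, 120, 141, 163, 176, 181, 183, 182, 182, 183, 183, 182, 180, 180]
wrist flange fwd edge pred (array([[317.12376582, 251.26789021]]), array([[317.13720947, 249.07789404]])) [ 48  47  48  47  47  63  69  68  82  56  53 100 107 104 103 103 104 103
 104 103 104 103]
```

apply_moves(xyz=[[-0.04,-0.1,0],[-0.09,-0.24,0],[-0.15,-0.39,0],[-0.205,-0.54,0],[-0.26,-0.69,0],[-0.315,-0.83,0],[-0.35,-0.92,0],[-0.365,-0.964,0],[-0.365,-0.964,0],[-0.365,-0.964,0]], delta_rot=[[0,0,-0.0016],[0,0,-0.0016],[0,0,-0.0016],[0,0,-0.0016],[0,0,-0.0016],[0,0,-0.0016],[0,0,-0.0016],[0,0,-0.0016],[0,0,-0.0016],[0,0,-0.0016]], fingers=[1,1,1,1,1,1,1,1,1,1])

```text
time_s: 8.35
position: [478.8, 13.2, 149.3]
tcp_rot: [3.141, 0.067, 0.002]
force: [-0.4, 0.7, -0.5]
opening: 13.3
grip_force: 59.9
```

```bash
cat > st.py <<'E'
from meas import *
rx=np.array([.9991,.0422]);ry=np.array([-.0422,.9991])
def st():
    s=monitor.sense(); p=s["position"]; t=p[:2]+[-2.4,0]
    print("t %.2f z %.2f tip uv %.1f %.1f"%(s["time_s"],p[2],rx@t,ry@t),"rot",s["tcp_rot"].round(4),"F uv",(rx@s["force"][:2]).round(2),(ry@s["force"][:2]).round(2),"Fz",s["force"][2].round(2),"op",s["opening"].round(1))
def plate():
    c=grab("wrist"); h=cv2.cvtColor(c["image"],cv2.COLOR_BGR2HSV)
    pl=cv2.inRange(h,(70,25,70),(100,255,255))
    pl=cv2.morphologyEx(pl,cv2.MORPH_CLOSE,np.ones((9,9)))
    for ce,sz,a,bb in rect(c,pl,56,(0,0,640,480),500):
        ce=np.array(ce); a=a if sz[0]>sz[1] else a+90
        print("plate uv",rx@ce,ry@ce,"size",sz,"yaw rel",(a-90-2.42+90)%180-90,bb)
if __name__=="__main__": st()
E
python3 st.py; python3 -c "
from st import *
plate()"
```

```text
plate uv 533.3219364082336 -0.15091588249206575 size (120.73492431640625, 80.96241760253906) yaw rel -7.870927734375002 (225, 97, 174, 128)Traceback (most recent call last):
  File "st.py", line 13, in <module>
    if __name__=="__main__": st()
                             ~~^^
  File "st.py", line 5, in st
    print("t %.2f z %.2f tip uv %.1f %.1f"%(s["time_s"],p[2],rx@t,ry@t),"rot",s["tcp_rot"].round(4),"F uv",(rx@s["force"][:2]).round(2),(ry@s["force"][:2]).round(2),"Fz",s["force"][2].round(2),"op",s["opening"].round(1))
                                                                                                                                                                                                      ^^^^^^^^^^^^^^^^^^
AttributeError: 'float' object has no attribute 'round'
```

apply_moves(xyz=[[0,0,0.06],[0,0,0.11],[0,0,0.14],[0,0,0.161],[0,0,0.161],[0,0,0.161]], delta_rot=[[0,0,0],[0,0,0],[0,0,0],[0,0,0],[0,0,0],[0,0,0]], fingers=[1,1,1,1,1,1])

```text
time_s: 9.0
position: [478.2, 13.5, 101.0]
tcp_rot: [3.141, 0.066, 0.0]
force: [0.3, 0.4, -0.1]
opening: 13.2
grip_force: 59.9
```

```bash
sed -i 's/(rx@s\["force"\]\[:2\]).round(2),(ry@s\["force"\]\[:2\]).round(2),"Fz",s\["force"\]\[2\].round(2),"op",s\["opening"\].round(1)/np.round([rx@s["force"][:2],ry@s["force"][:2],s["force"][2]],2),"op",round(float(s["opening"]),1)/' st.py; python3 st.py
```

```text
t 9.00 z 100.97 tip uv 476.0 -6.6 rot [3.1409e+00 6.6100e-02 4.0000e-04] F uv [ 0.32  0.38 -0.13] op 13.2
```

apply_moves(xyz=[[0.01,0,0],[0.02,0,0],[0.03,0,0],[0.04,0,0],[0.05,0,0],[0.06,0,0],[0.07,0,0],[0.08,0,0],[0.09,0,0],[0.1,0,0],[0.11,0,0]], delta_rot=[[0,0,0],[0,0,0],[0,0,0],[0,0,0],[0,0,0],[0,0,0],[0,0,0],[0,0,0],[0,0,0],[0,0,0],[0,0,0]], fingers=[1,1,1,1,1,1,1,1,1,1,1])

```text
time_s: 10.1
position: [511.1, 15.2, 100.8]
tcp_rot: [-3.141, -0.067, -0.0]
force: [-0.5, 0.1, -0.7]
opening: 13.3
grip_force: 59.9
```

```bash
python3 -c "
from st import *
st();plate()"
```

```text
t 10.10 z 100.77 tip uv 508.9 -6.3 rot [-3.1409 -0.0668 -0.    ] F uv [-0.48  0.12 -0.67] op 13.3
plate uv 554.9216479980469 2.1612358337402333 size (120.99411010742188, 81.09632110595703) yaw rel -3.932855529785158 (208, 116, 200, 139)
```

apply_moves(xyz=[[0.01,0,0],[0.02,0,0],[0.03,0,0],[0.04,0,0],[0.048,0,0],[0.048,0,0]], delta_rot=[[0,0,0],[0,0,0],[0,0,0],[0,0,0],[0,0,0],[0,0,0]], fingers=[1,1,1,1,1,1])

```text
time_s: 10.75
position: [525.7, 15.8, 100.8]
tcp_rot: [-3.141, -0.067, -0.001]
force: [0.0, -1.0, -0.1]
opening: 13.7
grip_force: 59.9
```

```bash
python3 -c "
from st import *
st();plate()"
```

```text
t 10.75 z 100.81 tip uv 523.5 -6.3 rot [-3.1409e+00 -6.6700e-02 -7.0000e-04] F uv [-0.02 -0.98 -0.13] op 13.7
plate uv 570.379430619049 4.080509552383421 size (83.2889175415039, 120.97291564941406) yaw rel -0.9166531991958635 (202, 119, 200, 133)
```

apply_moves(xyz=[[0.006,0,0],[0.01,0,0],[0.01,0,0],[-0.015,0,0],[-0.035,0.02,0],[-0.035,0.1,0],[-0.035,0.18,0],[-0.035,0.23,0],[0.03,0.23,0],[0.1,0.23,0],[0.155,0.23,0],[0.155,0.23,0]], delta_rot=[[0,0,0],[0,0,0],[0,0,0],[0,0,0],[0,0,0],[0,0,0],[0,0,0],[0,0,0],[0,0,0],[0,0,0],[0,0,0],[0,0,0]], fingers=[1,1,1,1,1,1,1,1,1,1,1,1])

```text
time_s: 12.0
position: [576.3, -51.5, 101.0]
tcp_rot: [3.141, 0.066, 0.003]
force: [0.3, -0.5, -1.8]
opening: 13.4
grip_force: 59.9
```

```bash
python3 -c "
from st import *
st();plate()"
```

```text
t 12.00 z 100.95 tip uv 571.2 -75.7 rot [3.1407e+00 6.6400e-02 2.9000e-03] F uv [ 0.28 -0.55 -1.84] op 13.4
plate uv 571.7932259796142 4.7533311294555665 size (81.2826156616211, 120.91078186035156) yaw rel -0.31491772651672534 (98, 197, 191, 116)
```

apply_moves(xyz=[[0,-0.015,0],[0,-0.03,0],[0,-0.04,0],[0,-0.05,0],[0,-0.06,0],[0,-0.07,0],[0,-0.08,0],[0,-0.09,0],[0,-0.1,0],[0,-0.11,0],[0,-0.118,0],[0,-0.125,0],[0,-0.125,0]], delta_rot=[[0,0,0],[0,0,0],[0,0,0],[0,0,0],[0,0,0],[0,0,0],[0,0,0],[0,0,0],[0,0,0],[0,0,0],[0,0,0],[0,0,0],[0,0,0]], fingers=[1,1,1,1,1,1,1,1,1,1,1,1,1])

```text
time_s: 13.35
position: [573.0, -13.4, 100.8]
tcp_rot: [-3.141, -0.067, 0.0]
force: [1.0, -0.2, -0.7]
opening: 13.4
grip_force: 59.9
```

```bash
python3 -c "
from st import *
st();plate()"
```

```text
t 13.35 z 100.75 tip uv 569.5 -37.5 rot [-3.1408e+00 -6.7100e-02  1.0000e-04] F uv [ 1.03 -0.25 -0.74] op 13.4
plate uv 575.0811834350585 25.550316952514645 size (86.65963745117188, 121.08549499511719) yaw rel -0.22618476867675952 (125, 185, 190, 125)
```

apply_moves(xyz=[[0,0.015,0],[0,0.03,0],[-0.06,0.03,0],[-0.12,0.03,0],[-0.14,0.02,0],[-0.14,0.0,0],[-0.14,0.0,0]], delta_rot=[[0,0,0],[0,0,0],[0,0,0],[0,0,0],[0,0,0],[0,0,0],[0,0,0]], fingers=[1,1,1,1,1,1,1])

```text
time_s: 14.1
position: [532.0, -15.0, 101.1]
tcp_rot: [-3.141, -0.067, -0.002]
force: [-0.1, 0.0, -0.7]
opening: 13.6
grip_force: 59.9
```

```bash
python3 -c "
from st import *
st();plate()
c=grab('wrist'); cv2.imwrite('pics/w3.png',cv2.resize(c['image'][60:330,80:440],None,fx=2.2,fy=2.2,interpolation=cv2.INTER_CUBIC))"
```

```text
t 14.10 z 101.08 tip uv 528.5 -37.3 rot [-3.1408e+00 -6.7200e-02 -1.8000e-03] F uv [-0.13  0.01 -0.7 ] op 13.6
plate uv 572.9708576133728 26.39482243003845 size (82.66386413574219, 122.8882064819336) yaw rel -0.6476283502578752 (115, 124, 200, 131)
```

View pics/w3.png

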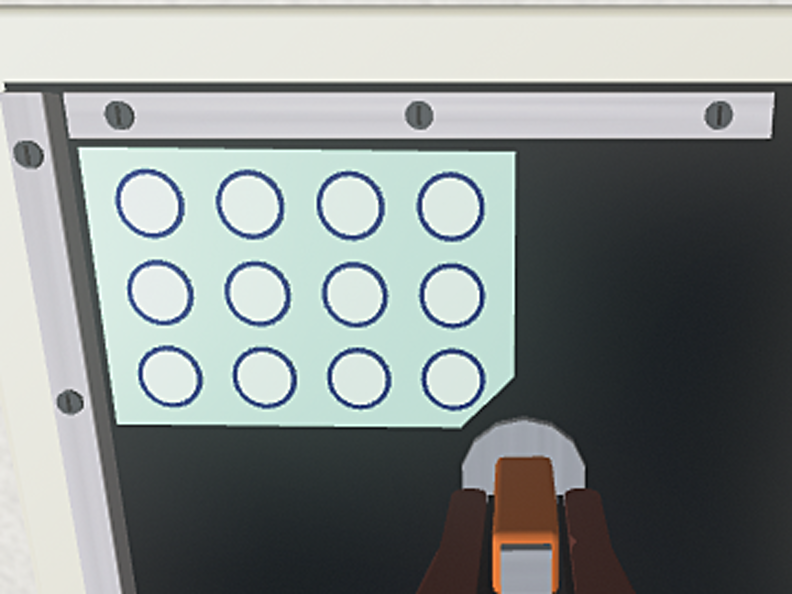

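The crop shows the plate almost square, with gaps of about 2–3 mm to both stops. The clip is at crop (490,402), just ahead of the pusher. I'll now feel forward along the diagonal.

apply_moves(xyz=[[0.005,-0.005,0],[0.01,-0.01,0],[0.015,-0.015,0],[0.02,-0.02,0],[0.0235,-0.0235,0],[0.027,-0.027,0],[0.03,-0.03,0],[0.03,-0.03,0]], delta_rot=[[0,0,0],[0,0,0],[0,0,0],[0,0,0],[0,0,0],[0,0,0],[0,0,0],[0,0,0]], fingers=[1,1,1,1,1,1,1,1])

```text
time_s: 15.0
position: [539.7, -6.0, 100.8]
tcp_rot: [3.141, 0.067, 0.0]
force: [-0.3, -1.0, -0.7]
opening: 13.8
grip_force: 59.9
```

```bash
python3 -c "
from st import *
st();plate();st()"
```

```text
t 15.00 z 100.77 tip uv 536.6 -28.7 rot [3.1409 0.0669 0.    ] F uv [-0.38 -1.03 -0.74] op 13.8
plate uv 572.2338079269409 26.475562044525145 size (81.22985076904297, 122.9611587524414) yaw rel -0.7494988870620745 (131, 140, 198, 126)
t 15.05 z 100.78 tip uv 536.5 -28.8 rot [ 3.1408  0.067  -0.    ] F uv [ 0.16  0.14 -0.74] op 13.3
```

apply_moves(xyz=[[0.002,-0.002,0],[0.004,-0.004,0],[0.005,-0.005,0],[0.005,-0.005,0]], delta_rot=[[0,0,0],[0,0,0],[0,0,0],[0,0,0]], fingers=[1,1,1,1])

```text
time_s: 15.45
position: [541.1, -4.5, 100.8]
tcp_rot: [3.141, 0.067, 0.0]
force: [0.4, 0.8, -0.9]
opening: 13.6
grip_force: 59.9
```

```bash
python3 -c "
from st import *
st();plate();st()"
```

```text
t 15.45 z 100.77 tip uv 538.0 -27.3 rot [3.1409 0.0668 0.    ] F uv [ 0.4   0.75 -0.91] op 13.6
plate uv 573.3903420555115 26.892023559188843 size (80.6474838256836, 121.16647338867188) yaw rel -0.05153958320617846 (131, 141, 198, 125)
t 15.50 z 100.80 tip uv 538.1 -27.3 rot [3.1408e+00 6.6800e-02 1.0000e-04] F uv [-0.11 -0.35 -1.07] op 13.6
```

apply_moves(xyz=[[0.002,-0.002,0],[0.004,-0.004,0],[0.004,-0.004,0]], delta_rot=[[0,0,0],[0,0,0],[0,0,0]], fingers=[1,1,1])

```text
time_s: 15.8
position: [542.3, -3.2, 100.8]
tcp_rot: [-3.141, -0.067, -0.0]
force: [-0.8, 0.7, -0.7]
opening: 13.5
grip_force: 59.9
```

```bash
python3 -c "
from st import *
st();plate();st()"
```

```text
t 15.80 z 100.79 tip uv 539.3 -26.0 rot [-3.1409e+00 -6.6800e-02 -1.0000e-04] F uv [-0.72  0.77 -0.75] op 13.5
plate uv 574.3650711441039 28.336709629058834 size (80.06580352783203, 120.67738342285156) yaw rel -0.03907577514648608 (131, 142, 197, 124)
t 15.85 z 100.77 tip uv 539.3 -26.0 rot [-3.1408 -0.0668 -0.    ] F uv [ 0.43 -0.58 -0.  ] op 13.6
```

apply_moves(xyz=[[0.0013,-0.0013,0],[0.0026,-0.0026,0],[0.0026,-0.0026,0]], delta_rot=[[0,0,0],[0,0,0],[0,0,0]], fingers=[1,1,1])

```text
time_s: 16.15
position: [542.9, -2.5, 100.7]
tcp_rot: [-3.141, -0.067, 0.0]
force: [-0.3, -0.8, -0.5]
opening: 13.2
grip_force: 59.9
```

```bash
python3 -c "
from st import *
st();plate();st()"
```

```text
t 16.15 z 100.73 tip uv 539.9 -25.3 rot [-3.1409e+00 -6.6800e-02  3.0000e-04] F uv [-0.31 -0.83 -0.54] op 13.2
plate uv 574.3454260848999 28.988152693939206 size (80.16360473632812, 120.82030487060547) yaw rel -0.04022781372070483 (131, 143, 197, 124)
t 16.20 z 100.73 tip uv 539.9 -25.3 rot [-3.1409e+00 -6.6800e-02  3.0000e-04] F uv [-0.77 -0.99 -1.82] op 13.9
```

apply_moves(xyz=[[0.0003,-0.001,0],[0.0006,-0.002,0],[0.0006,-0.002,0]], delta_rot=[[0,0,0],[0,0,0],[0,0,0]], fingers=[1,1,1])

```text
time_s: 16.5
position: [543.1, -1.9, 100.8]
tcp_rot: [3.141, 0.067, -0.0]
force: [-1.2, -0.2, -1.0]
opening: 13.3
grip_force: 59.9
```

```bash
python3 -c "
from st import *
st();plate();st();plate();st()"
```

```text
t 16.50 z 100.77 tip uv 540.1 -24.7 rot [ 3.1408e+00  6.6900e-02 -3.0000e-04] F uv [-1.18 -0.16 -0.98] op 13.3
plate uv 574.4975746665954 29.503911333847043 size (80.17559814453125, 120.75115966796875) yaw rel -0.03781859397888354 (131, 143, 197, 124)
t 16.55 z 100.78 tip uv 540.1 -24.7 rot [ 3.1409e+00  6.6800e-02 -1.0000e-04] F uv [-0.35  0.02 -0.61] op 13.3
plate uv 574.5089039756775 29.511802001571652 size (80.18004608154297, 120.76302337646484) yaw rel -0.03986327171325854 (131, 143, 197, 124)
t 16.60 z 100.77 tip uv 540.1 -24.7 rot [ 3.1409e+00  6.6800e-02 -2.0000e-04] F uv [-0.67 -0.38 -0.18] op 13.2
```

apply_moves(xyz=[[0.0005,-0.001,0],[0.001,-0.002,0],[0.001,-0.002,0]], delta_rot=[[0,0,0],[0,0,0],[0,0,0]], fingers=[1,1,1])

```text
time_s: 16.9
position: [543.3, -1.3, 100.7]
tcp_rot: [3.141, 0.067, -0.001]
force: [-0.9, -1.1, -0.3]
opening: 13.5
grip_force: 59.9
```

```bash
python3 -c "
from st import *
st();plate();st();plate();st()"
```

```text
t 16.90 z 100.74 tip uv 540.3 -24.1 rot [ 3.1408e+00  6.6800e-02 -5.0000e-04] F uv [-0.99 -1.05 -0.32] op 13.5
plate uv 574.7125979774476 30.073517792129515 size (80.17811584472656, 120.64671325683594) yaw rel -0.03891841888427905 (131, 143, 197, 124)
t 16.95 z 100.74 tip uv 540.4 -24.1 rot [-3.1409e+00 -6.6700e-02  4.0000e-04] F uv [-1.15 -0.51 -0.36] op 13.4
plate uv 574.7456483917236 30.069208625793454 size (80.17845916748047, 120.65536499023438) yaw rel -0.04263965606689624 (131, 143, 197, 124)
t 17.00 z 100.74 tip uv 540.4 -24.1 rot [ 3.1409e+00  6.6900e-02 -4.0000e-04] F uv [-0.96 -0.22 -1.  ] op 13.6
```

apply_moves(xyz=[[0.0007,-0.0007,0],[0.0014,-0.0014,0],[0.0014,-0.0014,0]], delta_rot=[[0,0,0],[0,0,0],[0,0,0]], fingers=[1,1,1])

```text
time_s: 17.3
position: [543.6, -0.9, 100.7]
tcp_rot: [3.141, 0.067, -0.001]
force: [-1.3, -0.2, 0.1]
opening: 13.5
grip_force: 59.9
```

```bash
python3 -c "
from st import *
st();plate();st();plate();st()"
```

```text
t 17.30 z 100.71 tip uv 540.7 -23.7 rot [ 3.1408e+00  6.6800e-02 -8.0000e-04] F uv [-1.34 -0.13  0.13] op 13.5
plate uv 574.6265095695495 30.34798451347351 size (80.8641357421875, 120.76856994628906) yaw rel -0.11036531448364428 (131, 143, 198, 125)
t 17.35 z 100.73 tip uv 540.7 -23.7 rot [ 3.1408e+00  6.6800e-02 -7.0000e-04] F uv [-1.65 -1.84 -0.29] op 13.7
plate uv 574.6944266044616 30.338976386642454 size (80.87116241455078, 120.7757797241211) yaw rel -0.08181540489196948 (131, 143, 198, 125)
t 17.40 z 100.73 tip uv 540.7 -23.7 rot [ 3.1408e+00  6.6800e-02 -6.0000e-04] F uv [-1.16 -0.38 -0.05] op 13.3
```

apply_moves(xyz=[[0.0002,-0.0008,0],[0.0004,-0.0016,0],[0.0004,-0.0016,0]], delta_rot=[[0,0,0],[0,0,0],[0,0,0]], fingers=[1,1,1])

```text
time_s: 17.7
position: [543.8, -0.4, 100.7]
tcp_rot: [3.141, 0.067, -0.001]
force: [-1.9, -1.3, -0.1]
opening: 13.6
grip_force: 59.9
```

```bash
python3 -c "
from st import *
st();plate();st();plate();st();plate();st()"
```

```text
t 17.70 z 100.73 tip uv 540.9 -23.2 rot [ 3.1408e+00  6.6800e-02 -5.0000e-04] F uv [-1.97 -1.2  -0.13] op 13.6
plate uv 574.5873027641296 30.652000617599487 size (80.30157470703125, 120.75796508789062) yaw rel -0.03983919143676928 (132, 144, 197, 124)
t 17.75 z 100.74 tip uv 540.9 -23.3 rot [ 3.1408e+00  6.6800e-02 -5.0000e-04] F uv [-1.96 -1.41 -0.21] op 13.4
plate uv 574.6124846099854 30.639295710754393 size (80.3041763305664, 120.73939514160156) yaw rel -0.039827270507814205 (132, 144, 197, 124)
t 17.80 z 100.72 tip uv 540.9 -23.2 rot [ 3.1408e+00  6.6800e-02 -5.0000e-04] F uv [-2.11 -1.14  0.28] op 13.2
plate uv 571.3243621269226 30.626132731246948 size (86.81703186035156, 120.76780700683594) yaw rel -0.04055993080139331 (132, 144, 197, 133)
t 17.85 z 100.73 tip uv 540.9 -23.3 rot [ 3.1408e+00  6.6800e-02 -4.0000e-04] F uv [-1.91 -0.94 -0.14] op 13.6
```

apply_moves(xyz=[[0.0001,-0.0007,0],[0.0002,-0.0014,0],[0.0002,-0.0014,0]], delta_rot=[[0,0,0],[0,0,0],[0,0,0]], fingers=[1,1,1])

```text
time_s: 18.15
position: [543.9, -0.1, 100.7]
tcp_rot: [3.141, 0.067, -0.0]
force: [-2.7, -2.4, -1.1]
opening: 13.5
grip_force: 60.0
```

```bash
python3 -c "
from st import *
st();plate();st();plate();st();plate();st()"
```

```text
t 18.15 z 100.75 tip uv 541.0 -22.9 rot [ 3.1407e+00  6.6900e-02 -3.0000e-04] F uv [-2.78 -2.26 -1.08] op 13.5
plate uv 571.7662518875122 30.64571372756958 size (85.63006591796875, 121.03204345703125) yaw rel -0.33016602516174487 (132, 144, 197, 132)
t 18.20 z 100.75 tip uv 541.0 -22.9 rot [ 3.1407e+00  6.6900e-02 -3.0000e-04] F uv [-1.75 -2.44 -0.73] op 13.6
plate uv 574.7081309898376 30.647523235702515 size (80.27987670898438, 120.76398468017578) yaw rel -0.05378953933715991 (132, 144, 197, 124)
t 18.25 z 100.72 tip uv 541.0 -22.9 rot [ 3.1407e+00  6.7000e-02 -3.0000e-04] F uv [-2.57 -3.01 -0.27] op 13.1
plate uv 572.1313354476928 30.664884978485105 size (84.89297485351562, 121.00454711914062) yaw rel -0.32734124183654956 (132, 144, 197, 131)
t 18.30 z 100.74 tip uv 541.0 -22.9 rot [ 3.1407e+00  6.6800e-02 -3.0000e-04] F uv [-1.83 -2.18 -1.27] op 13.5
```

apply_moves(xyz=[[0.0005,-0.0005,0],[0.001,-0.001,0],[0.001,-0.001,0],[0.001,-0.001,0],[0.001,-0.001,0]], delta_rot=[[0,0,0],[0,0,0],[0,0,0],[0,0,0],[0,0,0]], fingers=[1,1,1,1,1])

```text
time_s: 18.8
position: [544.1, 0.3, 100.7]
tcp_rot: [3.141, 0.067, -0.0]
force: [-2.7, -2.6, -0.7]
opening: 13.4
grip_force: 60.0
```

```bash
python3 -c "
from st import *
for i in range(5): st();read_camera('side')
st()"
```

```text
t 18.80 z 100.74 tip uv 541.3 -22.6 rot [ 3.1408e+00  6.6800e-02 -4.0000e-04] F uv [-2.8  -2.5  -0.67] op 13.4
t 18.85 z 100.74 tip uv 541.3 -22.6 rot [ 3.1408e+00  6.6800e-02 -3.0000e-04] F uv [-2.64 -4.12 -0.41] op 13.5
t 18.90 z 100.75 tip uv 541.3 -22.5 rot [ 3.1408e+00  6.6800e-02 -2.0000e-04] F uv [-2.9  -3.25  1.16] op 13.5
t 18.95 z 100.75 tip uv 541.3 -22.6 rot [ 3.1408e+00  6.6900e-02 -2.0000e-04] F uv [-2.97 -3.24 -1.16] op 13.3
t 19.00 z 100.75 tip uv 541.3 -22.5 rot [ 3.1408e+00  6.6800e-02 -3.0000e-04] F uv [-2.61 -4.55 -0.11] op 13.5
t 19.05 z 100.75 tip uv 541.3 -22.5 rot [ 3.1408e+00  6.6800e-02 -2.0000e-04] F uv [-2.49 -4.1  -0.28] op 13.6
```

apply_moves(xyz=[[0.0008,-0.0001,0],[0.0008,-0.0001,0],[0.0008,-0.0001,0],[0.0008,-0.0001,0],[0.0008,-0.0001,0]], delta_rot=[[0,0,0],[0,0,0],[0,0,0],[0,0,0],[0,0,0]], fingers=[1,1,1,1,1])

```text
time_s: 19.55
position: [544.3, 0.4, 100.7]
tcp_rot: [3.141, 0.067, -0.0]
force: [-3.8, -3.9, -1.0]
opening: 13.2
grip_force: 60.0
```

```bash
python3 -c "
from st import *
for i in range(3): st();read_camera('side')
st();plate()"
```

```text
t 19.55 z 100.74 tip uv 541.5 -22.5 rot [ 3.1408e+00  6.6800e-02 -5.0000e-04] F uv [-3.96 -3.75 -1.01] op 13.2
t 19.60 z 100.74 tip uv 541.5 -22.5 rot [ 3.1408e+00  6.6800e-02 -5.0000e-04] F uv [-3.62 -3.88  0.4 ] op 13.2
t 19.65 z 100.72 tip uv 541.4 -22.5 rot [ 3.1408e+00  6.6800e-02 -6.0000e-04] F uv [-3.33 -3.64  0.08] op 13.5
t 19.70 z 100.72 tip uv 541.4 -22.5 rot [ 3.1408e+00  6.6900e-02 -6.0000e-04] F uv [-3.27 -4.16 -0.01] op 13.8
plate uv 574.4958882156371 30.668755387115475 size (80.41096496582031, 120.696044921875) yaw rel -0.03807608604431323 (133, 145, 197, 124)
```

apply_moves(xyz=[[-0.001,0.001,0],[-0.005,0.005,0],[-0.015,0.015,0],[-0.03,0.03,0],[-0.04,0.04,-0.02],[-0.04,0.04,-0.08],[-0.04,0.04,-0.16],[-0.04,0.04,-0.16]], delta_rot=[[0,0,0],[0,0,0],[0,0,0],[0,0,0],[0,0,0],[0,0,0],[0,0,0],[0,0,0]], fingers=[1,1,1,1,1,1,1,1])

```text
time_s: 20.55
position: [535.4, -12.3, 151.9]
tcp_rot: [3.141, 0.066, 0.01]
force: [-0.2, -0.4, -0.9]
opening: 13.2
grip_force: 59.9
```

```bash
python3 -c "
from st import *
st();plate();plate()
c=grab('wrist'); cv2.imwrite('pics/w4.png',c['image'])"
```

```text
t 20.55 z 151.93 tip uv 532.0 -34.8 rot [3.1407 0.0662 0.0101] F uv [-0.26 -0.41 -0.9 ] op 13.2
plate uv 574.6309528411865 30.567438578796384 size (80.42442321777344, 120.71928405761719) yaw rel -0.059575242996217526 (148, 130, 164, 106)
plate uv 574.6519989517211 30.546489527130124 size (80.57524871826172, 120.69535827636719) yaw rel -0.05858437538147143 (147, 128, 165, 107)
```

View pics/w4.png

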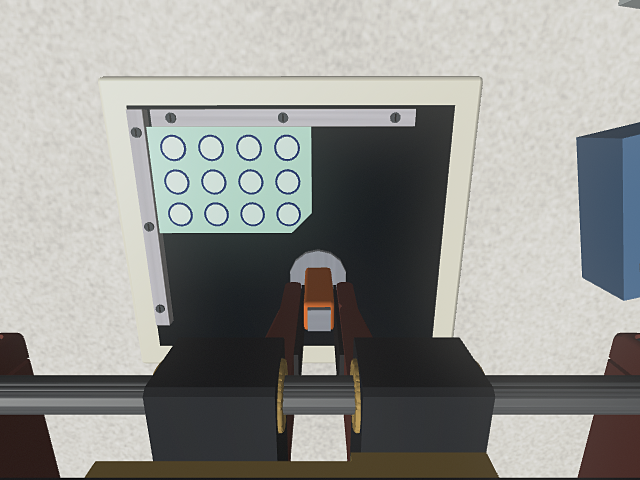

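The plate sits in the corner against both bars (147,127)-(312,233), and the pusher is clear of it. Now I'll take the pusher back to the stand.

apply_moves(xyz=[[0.02,0.09,0],[0.045,0.23,0],[0.072,0.38,0],[0.1,0.53,0],[0.128,0.67,0],[0.15,0.79,0],[0.162,0.85,0],[0.1657,0.872,0],[0.1657,0.872,0],[0.1657,0.872,0]], delta_rot=[[0,0,0.0016],[0,0,0.0016],[0,0,0.0016],[0,0,0.0016],[0,0,0.0016],[0,0,0.0016],[0,0,0.0016],[0,0,0.0016],[0,0,0.0016],[0,0,0.0016]], fingers=[1,1,1,1,1,1,1,1,1,1])

```text
time_s: 21.7
position: [593.2, -269.8, 148.2]
tcp_rot: [-3.14, -0.052, 0.002]
force: [0.5, -0.2, -1.0]
opening: 13.4
grip_force: 59.9
```

```bash
python3 - <<'E'
from meas import *
for i in range(2):
    s=monitor.sense();print(s["time_s"],s["position"],s["tcp_rot"],s["force"])
    acc=np.mean([grab("side")["image"].astype(float) for _ in range(4)],0)
g=acc.mean(2)
for y in (315,321,325,328,329): print(y,g[y,366:392].astype(int).tolist())
E
```

```text
21.7 [ 593.22662431 -269.78499841  148.23525489] [-3.14019475e+00 -5.23687322e-02  1.99013591e-03] [ 0.48232152 -0.1971248  -0.97261478]
21.9 [ 593.79051162 -270.10060463  148.92506615] [-3.14096593e+00 -5.30620260e-02  1.25874492e-04] [ 0.56522043 -0.53828028 -0.80165186]
315 [182, 181, 179, 169, 150, 137, 137, 141, 139, 130, 122, 122, 122, 124, 127, 133, 138, 138, 147, 169, 181, 183, 182, 181, 181, 180]
321 [182, 183, 183, 182, 182, 183, 183, 176, 149, 110, 93, 122, 160, 175, 179, 180, 182, 181, 180, 181, 180, 179, 178, 179, 179, 179]
325 [181, 180, 180, 181, 181, 179, 167, 137, 101, 82, 97, 139, 170, 180, 179, 179, 180, 180, 180, 180, 180, 181, 182, 182, 183, 183]
328 [181, 181, 183, 183, 182, 173, 143, 88, 34, 27, 85, 142, 172, 181, 183, 183, 184, 183, 181, 181, 181, 182, 180, 179, 179, 181]
329 [181, 181, 182, 182, 181, 173, 146, 97, 50, 47, 101, 154, 177, 182, 182, 182, 182, 182, 181, 180, 180, 181, 179, 178, 179, 181]
```

apply_moves(xyz=[[0.008,0.005,0],[0.008,0.005,0.03],[0.008,0.005,0.07],[0.008,0.005,0.12],[0.008,0.005,0.17],[0.008,0.005,0.19],[0.008,0.005,0.2],[0.008,0.005,0.2]], delta_rot=[[0,0,0],[0,0,0],[0,0,0],[0,0,0],[0,0,0],[0,0,0],[0,0,0],[0,0,0]], fingers=[1,1,1,1,1,1,1,1])

```text
time_s: 22.9
position: [596.0, -272.6, 88.1]
tcp_rot: [-3.141, -0.051, 0.001]
force: [1.0, 0.8, -0.7]
opening: 13.2
grip_force: 59.9
```

apply_moves(xyz=[[0.001,-0.003,0.03],[0.001,-0.003,0.06],[0.001,-0.003,0.08],[0.001,-0.003,0.09],[0.001,-0.003,0.095],[0.001,-0.003,0.095]], delta_rot=[[0,0,0],[0,0,0],[0,0,0],[0,0,0],[0,0,0],[0,0,0]], fingers=[1,1,1,1,1,1])

```text
time_s: 23.5
position: [596.4, -271.9, 60.1]
tcp_rot: [-3.141, -0.051, 0.0]
force: [0.5, -0.2, -1.0]
opening: 13.6
grip_force: 59.9
```

apply_moves(xyz=[[0,0,0.003],[0,0,0.004],[0,0,0.004],[0,0,0.004],[0,0,0.004],[0,0,0.004],[0,0,0.004],[0,0,0.004],[0,0,0.004],[0,0,0.004]], delta_rot=[[0,0,0],[0,0,0],[0,0,0],[0,0,0],[0,0,0],[0,0,0],[0,0,0],[0,0,0],[0,0,0],[0,0,0]], fingers=[1,1,1,0,0,0,0,0,0,0])

```text
time_s: 24.5
position: [596.5, -271.9, 59.1]
tcp_rot: [-3.141, -0.051, 0.0]
force: [0.1, -0.7, -0.1]
opening: 65.9
grip_force: 0.0
```

apply_moves(xyz=[[0,0,-0.05],[0,0,-0.15],[0,0,-0.3],[0,0,-0.4],[0,0,-0.4],[0,0,-0.4]], delta_rot=[[0,0,0],[0,0,0],[0,0,0],[0,0,0],[0,0,0],[0,0,0]], fingers=[0,0,0,0,0,0])

```text
time_s: 25.1
position: [596.9, -272.0, 180.6]
tcp_rot: [3.14, 0.051, 0.003]
force: [-0.6, 0.1, -0.1]
opening: 88.5
grip_force: 0.0
```

```bash
python3 -c "
from st import *
st();plate()
c=grab('wrist'); s=grab('side')
cv2.imwrite('pics/end.png',np.hstack([c['image'][120:400,180:500],cv2.resize(s['image'][210:390,260:420],(249,280))]))"
```

```text
t 25.10 z 180.56 tip uv 582.4 -296.9 rot [3.1402e+00 5.0900e-02 3.1000e-03] F uv [-0.58  0.13 -0.14] op 88.5
plate uv 564.4564190761566 -22.739844657325744 size (17.484201431274414, 65.03935241699219) yaw rel 75.63518341064452 (0, 216, 21, 67)
```

View pics/end.png

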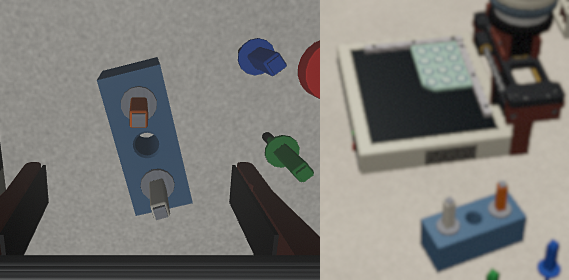

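The pusher stands upright with its flange down in its hole, at (138,103) in the crop. The plate is still seated in the corner and the gripper is clear, so I'm handing in.

```bash
python3 -c "
from h import *
print(ticket.sign_off())"
```

```text
the job is handed in; nothing more can be done
None
```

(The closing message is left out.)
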